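# Block and bleed the gas manifold

### The arm

A 7-joint arm with a two-finger parallel gripper is mounted at the origin on a cart in front of the work surface, level with it; the furniture and walls round the work are solid. World frame = base frame: x ahead of the robot, y to its left, z up, the work surface at z = 0. Lengths are in m, angles in rad, forces in N, time in s.
With the tool pointing down it reaches from about 0.425 to 0.875 m from the base axis. Payload 4.7 kg.
Tool frame: the origin (TCP) lies at the very end of the fingers, on their centre line; the grasp point (between the pads) lies 19 mm behind it; z points along the fingers, y is the line along which they close (so a half turn about z gives the same grasp; the last joint's range is limited). The gripper opens to 87 mm and grips with 3 to 60 N. Pads are 19 mm wide; open, the fingers measure 117 mm over their backs; the gripper's body (75 mm by 190 mm) begins 51 mm behind the grasp point.
Start: joints at [-1.249, 0.321, -0.07, 1.45, 0.023, 1.371, -0.057], TCP at [0.197, 0.619, 0.223] pointing down, gripper open.
Joint ranges: [-2.86, 2.86], [-0.3, 2.09], [-1.38, 1.24], [0.06, 2.45], [-1.56, 4.7], [0.09, 2.05], [-2.69, 2.69]. Speed limits (rad/s): [2.57, 2.57, 3.14, 3.14, 3.14, 3.14, 3.14].

### API

Orientations are given as a rotation vector (axis times angle).
In Python, from bench import ctrl gives the robot as it stands.
- The arm moves only by the shell command python3 -m jog 'ROWS' [FORCE]. ROWS is JSON, a list that holds one entry, the list of rows, each a list of 7 numbers: the shift along the tool's x, y, z in mm, then the turn, a rotation vector about the tool's x, y, z in degrees, then the finger opening in mm, from 0 to 87. A call has 1 to 10 rows; each row is the pose to reach, as a shift and turn from the pose commanded when the call began, along the tool's axes at that moment; what a row does not reach only later rows make up. A row lasts 1/10 s, in which the tool goes at most 50 mm and 8.59 degrees, less where a joint would pass 70% of its speed; a pose out of reach is approached as far as the arm can. A call with a gripper value outside its range is refused whole. The fingers move at their own pace and stop on an object; FORCE is the grip in N (left out, the last holds). Time passes only in rows, so rows that repeat a pose let the fingers close. It gives the time, the measured TCP pose, the force, the opening and the grip force at its end, in the units of the state.
- ctrl.get_state(): the state, without advancing time (a new reading comes with each control period).
- ctrl.get_image(name): name is "side" or "top"; returns a dict with "image" (480x640x3 uint8, red, green, blue), "depth" (480x640 float32, m along the optical axis (not along the pixel's ray), 0 where there is no reading), "fov_y" (degrees; the focal length in pixels is half the picture's height over the tangent of half this angle, whatever the lens; pixels are square), "cx", "cy" (the principal point, pixels), "rvec" (rotation vector, rad) and "tvec" (3), from world to camera coordinates, as OpenCV has them. Camera axes: x right, y down, z forward; pixel columns grow to the right and rows downward; lengths in m; the calibration is good to about 2 mm. A picture is of the moment at which its call begins.
- ctrl.close_job(): hands the job in; it is judged then, once.
The state is a dict: "time": time; "joint_positions": joint angles; "qd": joint speeds; "joint_torque": joint torques, N m; "position": TCP position; "tool_rot": TCP orientation; "ft_force": force on the tool from outside, world axes, zero at the start; "torque": the same for the moment, N m; "grip_width": opening from 0.0 (shut) to 1.0 (fully open); "grip_force": force on a finger pad.
Only numpy, scipy, OpenCV 4.12 (cv2) and the standard library are available. Lean on these libraries where they do the work, as an engineer would, in place of code of your own. Each camera call takes 0.05 s, during which the arm holds its last target. There are 200 camera calls.

### The job

Make the gas manifold on the bench safe to work on. First shut the block valve: swing its long lever clockwise (seen from above) until you feel it close firmly on its soft seat and it has drawn the sliding locking bolt clear of the bleed valve, but do not strain the seat and do not force the bleed lever while it is locked. Then swing the short bleed lever anticlockwise all the way to its stop, and let go, leaving the block valve shut and the things lying around where they are.

Things in the scene. Friction and masses are not known exactly. Their poses are not given: they have to be found in the camera images.
- manifold: The gas manifold: aluminium block 92 x 220 x 55 mm on a steel base plate 130 x 270 x 8 mm, fixed to the bench; pipe ends at its short sides, a round gauge on the long front side. Origin: centre of its underside, on the bench. y runs along the block towards the long lever, x away from the gauge, z up. Block top at z 63 mm; upright spindles at (0, +60) mm (block valve) and (0, -60) mm (bleed valve).
- bolt_guide (a point): Fixed point between the two staples on the block's top in which the locking bolt (steel bar 10 x 48 x 8 mm) slides along the manifold's y. While its end stands between the two lugs on the bleed spindle's disc, the bleed lever is locked (3 degrees of play). Pressing the block valve into its seat draws the bolt towards the long lever's spindle; after 7 mm it is clear and the bleed lever is free.
- block_lever (a joint): Angle of the long lever (block valve), rad. 0 = fully open: it then points 140 degrees anticlockwise from the manifold's x axis. Grows as the lever is turned clockwise seen from above (direction = 140 degrees minus this angle). Starts at 0 to 0.1, can travel to 1.75. It meets the soft seat somewhere between 0.4 and 1.1 rad, differently on each manifold and out of sight: it must be felt.
- block_lever_spindle (a point): Fixed point on the block spindle's axis, level with its grip. Load across the long lever at its grip: steady friction, 7 to 9 N (0.85 N m), up to the seat; from there it rises by about 4 N per 0.1 rad (0.4 N per mm). Bolt clear at a rise of about 6.3 N, firmly shut from there on (0.17 rad), seat strained above 11.4 N (0.3 rad); aim for a rise of about 9 N. Friction holds the lever when let go.
- block_lever_grip (a point): Middle of the upright round rubber grip of the long lever, 24 mm diameter, 46 mm tall (23 mm above and 22 mm below this point to the lever's flat bar), 95 mm from the block spindle's axis, about 116 mm above the bench. The grip is a sleeve that turns freely on its pin.
- bleed_lever (a joint): Angle of the short lever (bleed valve), rad. 0 = shut: it then points 140 degrees clockwise from the manifold's x axis. Grows as it is turned anticlockwise seen from above (direction = -140 degrees plus this angle). Starts at 0; 1.25 = fully open, a firm stop. Friction 3.5 N across the lever at the grip, no spring. While locked, do not push it with more than about 12 N at the grip.
- bleed_lever_grip (a point): A point on the axis of the upright dark steel grip of the short lever (20 mm diameter in its upper part, 41 mm tall, turns freely on its pin on the lever's flat bar; this point is 22 mm above the bar, 19 mm below the grip's rounded top), 72 mm from the bleed spindle's axis, about 116 mm above the bench.
- bleed_lever_spindle (a point): Point on the axis of the bleed valve's spindle at the height of its grip; does not move with the lever.
- adjustable_wrench: Bystander: steel adjustable wrench, 202 mm long, 12 mm thick, lying behind the manifold.
- pipe_coupling: Bystander: grey galvanised pipe coupling, 34 mm long, 25 mm diameter, lying in front of the manifold.
- chuck_key: Bystander: drill chuck key, 52 x 54 x 19 mm, at the bleed end of the manifold.
- tape_white: Bystander: small white tape roll, 52 mm diameter, 22 mm tall, at the block end of the manifold.
- hex_nut: Bystander: hex nut, 22 mm, 10 mm tall, in front of the manifold.
- steel_ring: Bystander: black steel ring, 100 mm diameter, 8 mm thick, lying on the bench to the right.
- hole_saw: Bystander: hole saw, a toothed cup 44 mm wide, 46 mm tall, standing teeth up on the bench to the left.

How it is judged:
On the way, in this order (a step that is already met when the one before it is completed fails the run):
1. the block valve is pressed firmly on its seat (dog on seat over 14.5 N, which is a rise of 6.1 N at the grip) while the bleed lever is still shut (contact force between dog and anything else above 14.5 N and value of joint bleed_lever below 0.1 rad), for 0.1 s.
2. the bleed lever is turned to its stop (value of joint bleed_lever above 1.17 rad), for 0.2 s.
At the end, for the whole second after the job is handed in: The block valve still sits pressed on its seat (dog on seat over 12 N, long lever past 0.4 rad), the bleed lever stands within 0.08 rad of its stop at 1.25 rad and is at rest, and both are let go (contact force between dog and anything else above 12 N and value of joint block_lever above 0.4 rad and value of joint bleed_lever above 1.17 rad and velocity of joint bleed_lever below 0.05 rad/s); the robot touches nothing.
It fails at once if the block valve's seat is strained (dog on seat over 27 N, which is a rise of 11.4 N at the grip over the running friction) (contact force between dog and anything else above 27 N).
It fails at once if the bleed lever is forced against the locking bolt (over 35 N at the lug, about 15 N at the grip) (contact force between any of lug0, lug1 and anything else above 35 N).
It fails at once if a bystander is moved more than 20 mm (distance of any of adjustable_wrench, pipe_coupling, chuck_key, tape_white, hex_nut, steel_ring, hole_saw from where it was at the start of the episode above 0.02 m).
It also fails if it takes over 58 s, if anything falls off the work surface, if the arm or the gripper's body presses on something with over 40 N, if the wrist force passes 120 N, or if a joint passes its speed limit or range.

## Working session

There is one attempt and no reset: what is moved stays moved. The work goes in short steps, Python scripts to look and compute and a shell command to move; the robot and the scene stay as the last step left them, time stands still between calls to the robot, and variables do not carry over. Pictures are saved under pics/ and viewed, at most 10 in all, crops included, and the job is handed in when it is done.

```bash
mkdir -p pics; ls; python3 - <<'E'
from bench import ctrl
import cv2,numpy as np
s=ctrl.get_state();print(s)
for n in("top","side"):
    d=ctrl.get_image(n);np.savez(f"{n}0.npz",**d)
    cv2.imwrite(f"pics/{n}0.png",d["image"][:,:,::-1]);print(n,d["fov_y"],d["cx"],d["cy"],d["rvec"],d["tvec"])
E
```

```text
pics
{'time': 0.0, 'joint_positions': array([-1.24891367,  0.32178792, -0.07009451,  1.45168108,  0.02256378,
        1.37076096, -0.05688165]), 'qd': array([-0.00042571, -0.00136053, -0.00113665, -0.00081986,  0.00160447,
        0.00011428,  0.0007471 ]), 'joint_torque': array([ 8.58662133e-05, -4.91285169e+01, -4.03785193e-01, -3.12525630e+01,
       -6.39919331e-02,  4.35158762e-02,  1.69685436e-04]), 'position': array([0.19677903, 0.618927  , 0.22148129]), 'tool_rot': array([-4.81443768e-01, -3.10425375e+00,  2.88523975e-03]), 'ft_force': array([-0.47732238,  0.11175388,  1.06726142]), 'torque': array([0.04303738, 0.02246736, 0.00258145]), 'grip_force': 0.0, 'grip_width': 0.9996480874354781}
top 53.359249863375375 318.6775037688545 239.2519148674335 [ 2.12325768 -2.11633303  0.20448961] [0.03586696 0.5194619  1.43625358]
side 44.88973193806773 320.89733114339367 247.79146765347534 [ 1.68884387  2.1426317  -0.60262331] [ 0.07618368 -0.37632676  1.69084166]
```

View pics/top0.png

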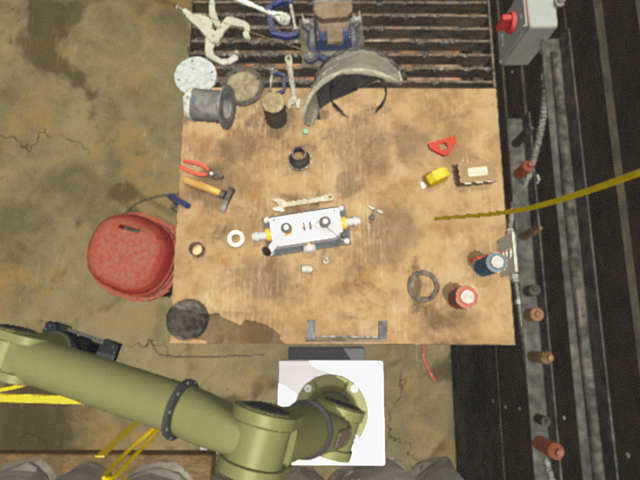

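View pics/side0.png

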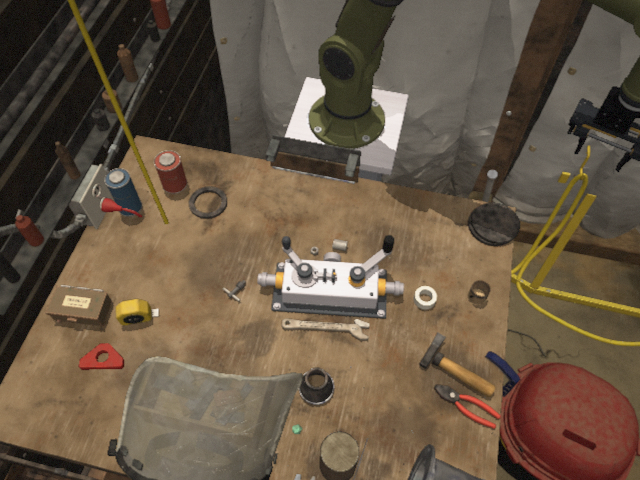

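Top view: the manifold lies at about (305,229), gauge facing the robot, with the long lever's grip at (268,252) and the bleed grip at (347,240). Side view: long grip at (388,243), bleed grip at (287,243). Next I zoom in and compute the positions.

```bash
cat > h.py <<'E'
import numpy as np,cv2
def cam(d):
    f=240/np.tan(np.radians(float(d["fov_y"]))/2);R=cv2.Rodrigues(np.array(d["rvec"],float))[0]
    return f,float(d["cx"]),float(d["cy"]),R,np.array(d["tvec"],float)
def cloud(d):
    f,cx,cy,R,t=cam(d);z=d["depth"];v,u=np.mgrid[:480,:640]
    P=np.stack([(u-cx)/f*z,(v-cy)/f*z,z],-1);return (P-t)@R
def proj(d,p):
    f,cx,cy,R,t=cam(d);q=R@np.array(p)+t;return q[:2]/q[2]*f+[cx,cy]
E
python3 - <<'E'
from h import *
t=np.load("top0.npz");s=np.load("side0.npz")
a=cv2.resize(t["image"][190:280,235:375],None,fx=5,fy=5,interpolation=2)
b=cv2.resize(s["image"][220:345,250:415],None,fx=4.6,fy=4.6,interpolation=2)
cv2.imwrite("pics/zt.png",a[:,:,::-1]);cv2.imwrite("pics/zs.png",b[:,:,::-1])
for n,d in(("top",t),("side",s)):
    P=cloud(d).reshape(-1,3);c=(P[:,0]>.35)&(P[:,0]<.8)&(abs(P[:,1]-.05)<.25)
    P=P[c]; 
    m=P[(P[:,2]>.052)&(P[:,2]<.07)]; print(n,"bench z",np.median(P[abs(P[:,2])<.01,2]),"block",len(m),m.mean(0),cv2.minAreaRect(m[:,:2].astype(np.float32)*1000))
    g=P[(P[:,2]>.1)];
    k,l,c=cv2.kmeans(g[:,:2].astype(np.float32),2,None,(3,50,1e-5),5,0)
    for i in(0,1):
        q=g[l[:,0]==i];print(len(q),np.median(q,0),q.min(0),q.max(0))
E
```

```text
top bench z -0.0011521964934155158 block 1667 [0.5615795 0.0797082 0.06168  ] ((617.9328002929688, 50.66548156738281), (277.7110290527344, 312.33233642578125), 67.7922134399414)
88 [0.46971614 0.18779704 0.13546957] [0.45748676 0.12737775 0.10006289] [0.55936549 0.20269184 0.14540518]
55 [ 0.51895377 -0.03109358  0.12648957] [ 0.50933907 -0.04340795  0.10004381] [0.57532339 0.02462196 0.14042147]
side bench z -0.0014071972441628687 block 2953 [0.57498568 0.0783158  0.06138349] ((619.1986083984375, 51.76829528808594), (270.8226013183594, 313.0296936035156), 67.5743179321289)
107 [ 0.52878714 -0.03493403  0.1219305 ] [ 0.51626051 -0.04586198  0.10006426] [0.57800937 0.02896666 0.13746326]
178 [0.47992543 0.18785697 0.12869292] [0.4598923  0.12813259 0.10011432] [0.5609017  0.20095169 0.14489206]
```

View pics/zt.png

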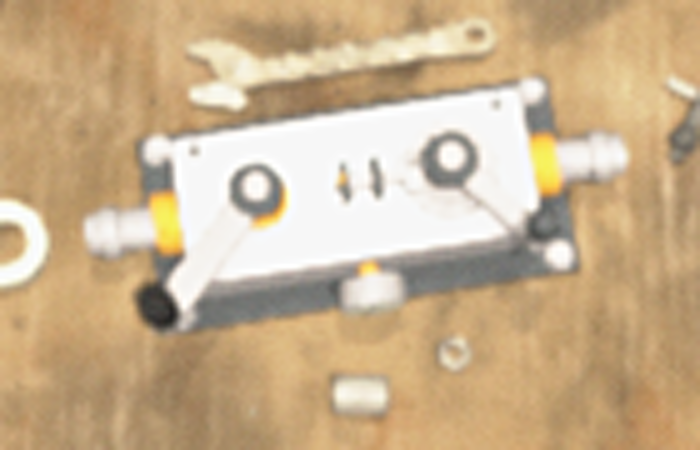

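View pics/zs.png

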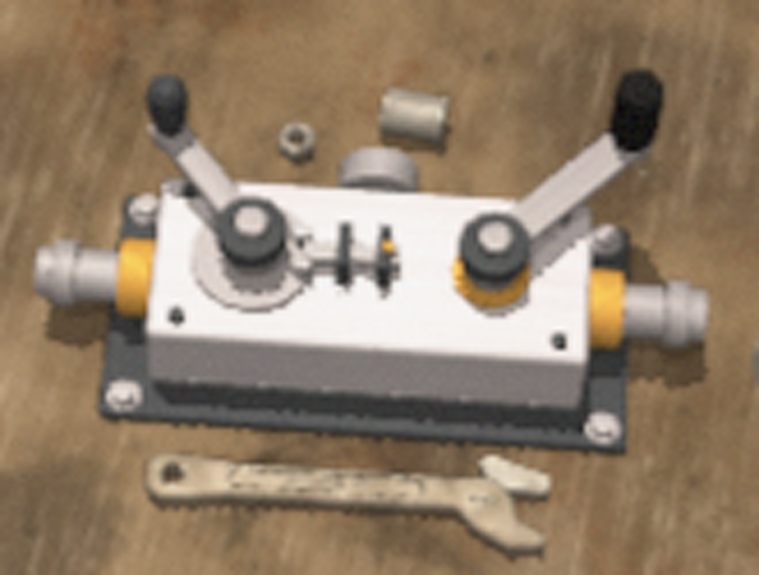

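The crops show the spindle caps, grips and block clearly. Spindle tops in the top view are at full-image (286.4,227.4) and (325.4,221.2), with grip caps at (266,250.6) and (344,234). I'll triangulate these points with the side view.

```bash
python3 - <<'E'
from h import *
t=np.load("top0.npz");s=np.load("side0.npz")
def M(d):
    f,cx,cy,R,T=cam(d);return np.array([[f,0,cx],[0,f,cy],[0,0,1]])@np.c_[R,T]
T=lambda x,y:((x+.5)/5+235-.5,(y+.5)/5+190-.5)
S=lambda x,y:((x+.5)/4.6+250-.5,(y+.5)/4.6+220-.5)
pts={"blockS":(T(257,187),S(495,235)),"bleedS":(T(452,156),S(251,222)),"blockG":(T(155,303),S(642,80)),"bleedG":(T(545,218),S(167,83))}
X={}
for k,(a,b) in pts.items():
    q=cv2.triangulatePoints(M(t),M(s),np.array(a),np.array(b))[:,0];X[k]=q[:3]/q[3]
    print(k,X[k].round(4),"rep",(proj(t,X[k])-a).round(2),(proj(s,X[k])-b).round(2))
v=X["blockS"]-X["bleedS"];yaw=np.arctan2(v[1],v[0])-np.pi/2
print("dist",np.linalg.norm(v[:2]),"yaw",np.degrees(yaw))
for g,sp in(("blockG","blockS"),("bleedG","bleedS")):
    w=(X[g]-X[sp])[:2];print(g,np.linalg.norm(w),np.degrees(np.arctan2(w[1],w[0])-yaw))
E
```

```text
blockS [0.5476 0.1358 0.0978] rep [ 0.25 -0.04] [0.23 0.01]
bleedS [0.5678 0.0176 0.0961] rep [ 0.3  -0.06] [0.28 0.02]
blockG [0.469  0.1908 0.1398] rep [ 0.33 -0.04] [0.29 0.01]
bleedG [ 0.5217 -0.0363  0.1331] rep [ 0.19 -0.04] [0.17 0.01]
dist 0.11990382915621828 yaw 9.66337093790741
blockG 0.09593245318242431 135.3508623084775
bleedG 0.07093998454433631 -140.17761126487412
```

Everything checks out: spindles 119.9 mm apart, radii 96 and 71 mm, yaw 9.7°, long lever at 0.08 rad and bleed lever at 0. Next I compute the approach.

```bash
cat >> h.py <<'E'
from scipy.spatial.transform import Rotation as Ro
B=np.array([.5476,.1358]);L=np.array([.5678,.0176]);YAW=9.66
def yawy(s):
    y=Ro.from_rotvec(s["tool_rot"]).apply([0,1,0]);return np.degrees(np.arctan2(y[1],y[0]))
def rel(s,p,yd):
    "shift mm in tool axes and rotvec deg taking state s to p, pointing straight down, y axis at yd deg"
    R=Ro.from_rotvec(s["tool_rot"]);a=np.radians(yd);y=np.array([np.cos(a),np.sin(a),0]);z=np.array([0,0,-1.]);
    W=Ro.from_matrix(np.c_[np.cross(y,z),y,z])
    return np.r_[R.inv().apply(np.array(p)-s["position"])*1000,np.degrees((R.inv()*W).as_rotvec())].round(1)
def tip(c,r,deg):
    a=np.radians(deg);return c+r*np.array([np.cos(a),np.sin(a)])
E
python3 - <<'E'
from h import *
from bench import ctrl
s=ctrl.get_state();print(yawy(s))
g=tip(B,.095,145);print(g)
print(rel(s,[*g,.2],55))
E
```

```text
72.36768240017594
[0.46978056 0.19028976]
[-3.900e+02 -3.258e+02  2.220e+01 -1.000e-01  0.000e+00  1.740e+01]
```

```bash
python3 -m jog '[[[-30,-25,0,0,0,2,87],[-65,-54,2,0,0,4,87],[-100,-84,5,0,0,6,87],[-135,-113,8,0,0,8,87],[-170,-142,10,0,0,10,87],[-205,-171,12,0,0,12,87],[-240,-200,14,0,0,14,87],[-275,-230,16,0,0,15,87],[-310,-259,18,0,0,16,87],[-345,-288,20,0,0,17.4,87]]]' 40
python3 -m jog '[[[-30,-25,1,0,0,0,87],[-45,-38,2,0,0,0,87],[-45,-38,2,0,0,0,87],[-45,-38,2,0,0,0,87]]]'
python3 - <<'E'
from h import *
from bench import ctrl
s=ctrl.get_state();print(s["position"],yawy(s),s["ft_force"],s["joint_positions"].round(2))
g=tip(B,.095,145)
print(rel(s,[*g,.107],55))
E
```

```text
time: 1.1
position: [0.439, 0.2387, 0.2023]
tool_rot: [-0.947, -2.995, -0.0]
ft_force: [0.0, 0.2, 0.4]
grip_width: 0.998
grip_force: 0.0
time: 1.5
position: [0.4532, 0.1841, 0.2004]
tool_rot: [-0.946, -2.995, -0.001]
ft_force: [0.3, 0.5, -0.1]
grip_width: 1.002
grip_force: 0.0
[0.45315135 0.18408613 0.20038514] 54.94842699835038 [ 0.33632831  0.50687719 -0.13168868] [-0.76 -0.02  0.32  1.88  0.    1.28  0.52]
[-10.1  14.6  93.4   0.   -0.   -0.1]
```

```bash
python3 -m jog '[[[-10,14.6,0,0,0,0,87],[-10,14.6,20,0,0,0,87],[-10,14.6,50,0,0,0,87],[-10,14.6,80,0,0,0,87],[-10,14.6,93.4,0,0,0,87],[-10,14.6,93.4,0,0,0,87]]]'
python3 - <<'E'
from h import *
from bench import ctrl
import cv2
s=ctrl.get_state();print(s["position"],yawy(s),s["ft_force"])
d=ctrl.get_image("side");cv2.imwrite("pics/s1.png",cv2.resize(d["image"][170:330,250:450],None,fx=3.7,fy=3.7)[:,:,::-1])
E
```

```text
time: 2.1
position: [0.4682, 0.1905, 0.1053]
tool_rot: [-0.941, -2.994, 0.005]
ft_force: [0.6, 0.5, 1.0]
grip_width: 0.997
grip_force: 0.0
[0.46816936 0.19049678 0.10525614] 55.09770702875995 [0.62959233 0.53983853 0.96253419]
```

View pics/s1.png

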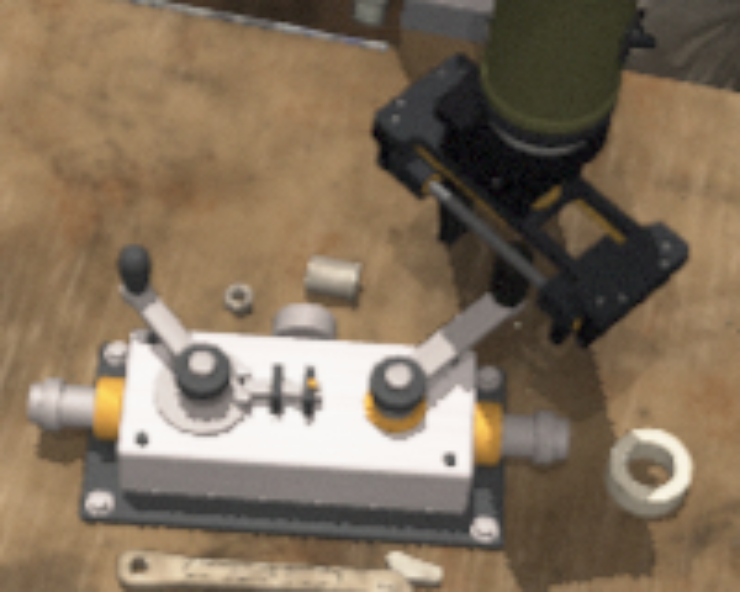

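The long lever's grip, at about (510,285) in the crop, is between the open fingers. I'll close on it.

```bash
python3 -m jog '[[[0,0,0,0,0,0,18],[0,0,0,0,0,0,18],[0,0,0,0,0,0,18],[0,0,0,0,0,0,18],[0,0,0,0,0,0,18],[0,0,0,0,0,0,18],[0,0,0,0,0,0,18]]]' 40
cat > st.py <<'E'
from h import *
from bench import ctrl
s=ctrl.get_state();p=s["position"][:2]-B;a=np.degrees(np.arctan2(p[1],p[0]));f=s["ft_force"]
t=np.radians(a-90);tv=np.array([np.cos(t),np.sin(t)])
print("t",round(s["time"],2),"theta",round(np.radians(140-a+YAW),4),"r",np.linalg.norm(p).round(4),"dir",a.round(2),"Ft",(-f[:2]@tv).round(2),"Fr",(f[:2]@p/np.linalg.norm(p)).round(2),"z",s["position"][2].round(4),"yaw",round(yawy(s),1))
E
python3 st.py; python3 - <<'E'
from h import *
def arc(da,n,a0,r=.095):
    # tool y = tangent (a0-90): rows for n steps of da deg clockwise, in current tool axes
    y=tip(np.zeros(2),1,a0-90);x=np.array([-y[1],y[0]])*-1 ; x=np.cross([*y,0],[0,0,-1])[:2]
    for i in range(1,n+1):
        d=(tip(np.zeros(2),r,a0-da*i)-tip(np.zeros(2),r,a0))*1000
        print([round(d@x,1),round(d@y,1),0,0,0,da*i,18])
arc(1,10,145);arc(3,4,145)
E
```

```text
time: 2.85
position: [0.4701, 0.1898, 0.1072]
tool_rot: [0.946, 2.996, 0.0]
ft_force: [0.3, -0.6, -0.4]
grip_width: 0.451
grip_force: 0.0
t 2.85 theta 0.0787 r 0.0944 dir 145.15 Ft 0.31 Fr -0.62 z 0.1072 yaw 55.0
[np.float64(-0.0), np.float64(1.7), 0, 0, 0, 1, 18]
[np.float64(-0.1), np.float64(3.3), 0, 0, 0, 2, 18]
[np.float64(-0.1), np.float64(5.0), 0, 0, 0, 3, 18]
[np.float64(-0.2), np.float64(6.6), 0, 0, 0, 4, 18]
[np.float64(-0.4), np.float64(8.3), 0, 0, 0, 5, 18]
[np.float64(-0.5), np.float64(9.9), 0, 0, 0, 6, 18]
[np.float64(-0.7), np.float64(11.6), 0, 0, 0, 7, 18]
[np.float64(-0.9), np.float64(13.2), 0, 0, 0, 8, 18]
[np.float64(-1.2), np.float64(14.9), 0, 0, 0, 9, 18]
[np.float64(-1.4), np.float64(16.5), 0, 0, 0, 10, 18]
[np.float64(-0.1), np.float64(5.0), 0, 0, 0, 3, 18]
[np.float64(-0.5), np.float64(9.9), 0, 0, 0, 6, 18]
[np.float64(-1.2), np.float64(14.9), 0, 0, 0, 9, 18]
[np.float64(-2.1), np.float64(19.8), 0, 0, 0, 12, 18]
```

```bash
python3 -m jog '[[[0,0,0,0,0,0,18],[0,0,0,0,0,0,18],[0,0,0,0,0,0,18],[0,0,0,0,0,0,18],[0,0,0,0,0,0,18]]]' | tail -2;python3 st.py
python3 -m jog '[[[0,1.7,0,0,0,1,18],[-0.1,3.3,0,0,0,2,18]]]'|tail -2;python3 st.py
python3 -m jog '[[[0,1.7,0,0,0,1,18],[-0.1,3.3,0,0,0,2,18]]]'|tail -2;python3 st.py
python3 -m jog '[[[0,1.7,0,0,0,1,18],[-0.1,3.3,0,0,0,2,18]]]'|tail -1;python3 st.py
```

```text
grip_width: 0.266
grip_force: 40.0
t 3.35 theta 0.0891 r 0.0944 dir 144.56 Ft -4.78 Fr -0.48 z 0.1073 yaw 55.0
grip_width: 0.265
grip_force: 40.0
t 3.55 theta 0.0911 r 0.0945 dir 144.44 Ft 5.87 Fr 1.44 z 0.1071 yaw 52.9
grip_width: 0.263
grip_force: 40.0
t 3.75 theta 0.1077 r 0.0945 dir 143.49 Ft 9.16 Fr 1.98 z 0.107 yaw 50.8
grip_force: 40.0
t 3.95 theta 0.1424 r 0.0945 dir 141.5 Ft 9.4 Fr 3.21 z 0.107 yaw 48.8
```

```bash
for i in 1; do python3 -m jog '[[[0,1.7,0,0,0,1,18],[-0.1,3.3,0,0,0,2,18],[-0.1,5,0,0,0,3,18],[-0.2,6.6,0,0,0,4,18]]]'>/dev/null;python3 st.py
python3 -m jog '[[[0,1.7,0,0,0,1,18],[-0.1,3.3,0,0,0,2,18],[-0.1,5,0,0,0,3,18],[-0.2,6.6,0,0,0,4,18]]]'>/dev/null;python3 st.py
python3 -m jog '[[[0,1.7,0,0,0,1,18],[-0.1,3.3,0,0,0,2,18],[-0.1,5,0,0,0,3,18]]]'>/dev/null;python3 st.py
python3 -m jog '[[[0,1.7,0,0,0,1,18],[-0.1,3.3,0,0,0,2,18]]]'>/dev/null;python3 st.py
python3 -m jog '[[[0,1.7,0,0,0,1,18],[-0.1,3.3,0,0,0,2,18]]]'>/dev/null;python3 st.py;done
```

```text
t 4.35 theta 0.2131 r 0.0945 dir 137.45 Ft 9.13 Fr 2.95 z 0.107 yaw 44.8
t 4.75 theta 0.2841 r 0.0946 dir 133.38 Ft 8.5 Fr 2.72 z 0.107 yaw 40.8
t 5.05 theta 0.3375 r 0.0946 dir 130.33 Ft 8.94 Fr 2.94 z 0.107 yaw 37.8
t 5.25 theta 0.3727 r 0.0946 dir 128.31 Ft 9.7 Fr 2.25 z 0.1071 yaw 35.8
t 5.45 theta 0.4083 r 0.0946 dir 126.26 Ft 7.98 Fr 2.83 z 0.107 yaw 33.9
```

```bash
python3 -m jog '[[[0,1.7,0,0,0,1,18],[-0.1,3.3,0,0,0,2,18]]]'>/dev/null;python3 st.py
python3 -m jog '[[[0,1.7,0,0,0,1,18],[-0.1,3.3,0,0,0,2,18]]]'>/dev/null;python3 st.py
python3 -m jog '[[[0,1.7,0,0,0,1,18],[-0.1,3.3,0,0,0,2,18]]]'>/dev/null;python3 st.py
python3 -m jog '[[[0,1.7,0,0,0,1,18],[-0.1,3.3,0,0,0,2,18]]]'>/dev/null;python3 st.py
python3 -m jog '[[[0,1.7,0,0,0,1,18],[-0.1,3.3,0,0,0,2,18]]]'>/dev/null;python3 st.py
```

```text
t 5.65 theta 0.4436 r 0.0946 dir 124.24 Ft 8.72 Fr 1.94 z 0.107 yaw 31.9
t 5.85 theta 0.4789 r 0.0946 dir 122.22 Ft 8.66 Fr 2.52 z 0.107 yaw 29.9
t 6.05 theta 0.5138 r 0.0946 dir 120.22 Ft 8.61 Fr 2.32 z 0.107 yaw 27.9
t 6.25 theta 0.5493 r 0.0946 dir 118.19 Ft 8.86 Fr 2.51 z 0.107 yaw 25.9
t 6.45 theta 0.5845 r 0.0946 dir 116.17 Ft 8.41 Fr 1.74 z 0.1071 yaw 23.9
```

```bash
python3 -m jog '[[[0,1.7,0,0,0,1,18],[-0.1,3.3,0,0,0,2,18]]]'>/dev/null;python3 st.py
python3 -m jog '[[[0,1.7,0,0,0,1,18],[-0.1,3.3,0,0,0,2,18]]]'>/dev/null;python3 st.py
python3 -m jog '[[[0,1.7,0,0,0,1,18],[-0.1,3.3,0,0,0,2,18]]]'>/dev/null;python3 st.py
python3 -m jog '[[[0,1.7,0,0,0,1,18],[-0.1,3.3,0,0,0,2,18]]]'>/dev/null;python3 st.py
python3 -m jog '[[[0,1.7,0,0,0,1,18],[-0.1,3.3,0,0,0,2,18]]]'>/dev/null;python3 st.py
```

```text
t 6.65 theta 0.6198 r 0.0946 dir 114.15 Ft 9.37 Fr 2.6 z 0.1071 yaw 21.9
t 6.85 theta 0.6549 r 0.0947 dir 112.13 Ft 8.79 Fr 1.64 z 0.1071 yaw 19.9
t 7.05 theta 0.6898 r 0.0947 dir 110.14 Ft 9.24 Fr 2.33 z 0.1071 yaw 17.9
t 7.25 theta 0.7249 r 0.0946 dir 108.12 Ft 8.45 Fr 2.1 z 0.1071 yaw 15.9
t 7.45 theta 0.7599 r 0.0946 dir 106.12 Ft 8.39 Fr 2.02 z 0.1071 yaw 13.9
```

```bash
python3 -m jog '[[[0,1.7,0,0,0,1,18],[-0.1,3.3,0,0,0,2,18]]]'>/dev/null;python3 st.py
python3 -m jog '[[[0,1.7,0,0,0,1,18],[-0.1,3.3,0,0,0,2,18]]]'>/dev/null;python3 st.py
python3 -m jog '[[[0,1.7,0,0,0,1,18],[-0.1,3.3,0,0,0,2,18]]]'>/dev/null;python3 st.py
python3 -m jog '[[[0,1.7,0,0,0,1,18],[-0.1,3.3,0,0,0,2,18]]]'>/dev/null;python3 st.py
python3 -m jog '[[[0,1.7,0,0,0,1,18],[-0.1,3.3,0,0,0,2,18]]]'>/dev/null;python3 st.py
```

```text
t 7.65 theta 0.7951 r 0.0946 dir 104.11 Ft 9.61 Fr 1.38 z 0.1071 yaw 11.9
t 7.85 theta 0.8267 r 0.0946 dir 102.3 Ft 9.72 Fr 2.64 z 0.107 yaw 9.9
t 8.05 theta 0.8576 r 0.0946 dir 100.52 Ft 11.27 Fr 1.66 z 0.1071 yaw 7.9
t 8.25 theta 0.8881 r 0.0946 dir 98.77 Ft 12.49 Fr 1.03 z 0.107 yaw 6.0
t 8.45 theta 0.9187 r 0.0946 dir 97.02 Ft 13.73 Fr 0.81 z 0.107 yaw 4.0
```

The seat was met at about 0.797 rad, with running friction around 8.85 N. The target is about 1.01–1.02 rad.

```bash
python3 -m jog '[[[0,1.7,0,0,0,1,18],[-0.1,3.3,0,0,0,2,18]]]'>/dev/null;python3 st.py
python3 -m jog '[[[0,1.7,0,0,0,1,18],[-0.1,3.3,0,0,0,2,18]]]'>/dev/null;python3 st.py
python3 -m jog '[[[0,1.7,0,0,0,1,18],[-0.1,3.3,0,0,0,2,18]]]'>/dev/null;python3 st.py
python3 -m jog '[[[0,0,0,0,0,0,18],[0,0,0,0,0,0,18]]]'>/dev/null;python3 st.py
```

```text
t 8.65 theta 0.9494 r 0.0946 dir 95.26 Ft 13.73 Fr -0.43 z 0.107 yaw 2.0
t 8.85 theta 0.9799 r 0.0946 dir 93.51 Ft 15.35 Fr 0.96 z 0.107 yaw -0.0
t 9.05 theta 1.0098 r 0.0946 dir 91.8 Ft 15.95 Fr 0.37 z 0.1069 yaw -2.0
t 9.25 theta 1.0122 r 0.0946 dir 91.67 Ft 16.48 Fr 0.06 z 0.107 yaw -2.0
```

```bash
python3 -m jog '[[[0,1,0,0,0,0.5,18],[0,1,0,0,0,0.5,18],[0,1,0,0,0,0.5,18]]]'>/dev/null;python3 st.py
python3 - <<'E'
from bench import ctrl
import cv2
d=ctrl.get_image("side");cv2.imwrite("pics/s2.png",cv2.resize(d["image"][225:325,250:410],None,fx=4.6,fy=4.6,interpolation=2)[:,:,::-1])
E
python3 st.py
```

```text
t 9.55 theta 1.0192 r 0.0946 dir 91.26 Ft 16.08 Fr 0.77 z 0.1069 yaw -2.5
t 9.6 theta 1.0193 r 0.0946 dir 91.26 Ft 16.12 Fr -0.25 z 0.107 yaw -2.5
```

View pics/s2.png

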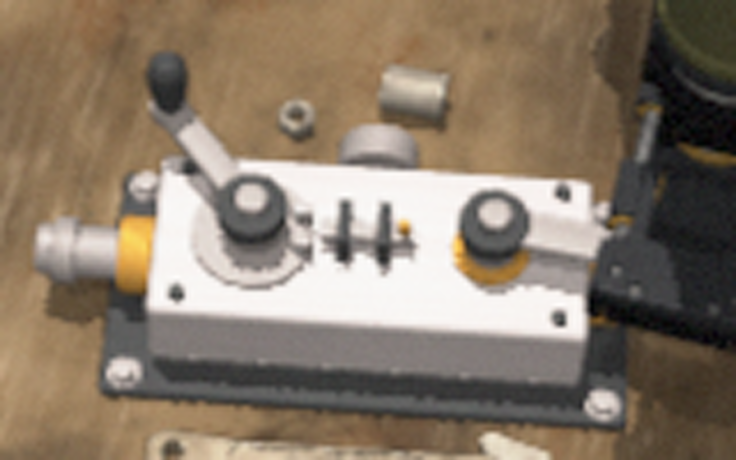

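The bolt's mark has moved from about x=388 to x=404 in the crop, roughly 8 mm, so its end is just clear of the lugs. I'll press a touch further for margin, then release.

```bash
python3 -m jog '[[[0,1.2,0,0,0,0.5,18],[-0.1,2.0,0,0,0,1,18],[-0.1,2.0,0,0,0,1,18]]]'>/dev/null;python3 st.py
python3 -m jog '[[[0,0,0,0,0,0,40],[0,0,0,0,0,0,60],[0,0,0,0,0,0,60],[0,0,0,0,0,0,60],[0,0,0,0,0,0,60],[0,0,0,0,0,0,60],[0,0,0,0,0,0,60]]]' | tail -2;python3 st.py
```

```text
t 9.9 theta 1.0373 r 0.0946 dir 90.23 Ft 16.58 Fr 0.37 z 0.107 yaw -3.5
grip_width: 0.68
grip_force: 0.0
t 10.6 theta 1.1137 r 0.0932 dir 85.85 Ft 0.68 Fr 0.3 z 0.1071 yaw -3.6
```

```bash
python3 -m jog '[[[0,0,-20,0,0,0,70],[0,0,-50,0,0,0,87],[0,0,-80,0,0,0,87],[0,0,-80,0,0,0,87]]]'
python3 - <<'E'
from h import *
from bench import ctrl
s=ctrl.get_state();g=tip(L,.072,-130.3);print(g,rel(s,[*g,.185],-40))
d=ctrl.get_image("side");cv2.imwrite("pics/s3.png",cv2.resize(d["image"][215:325,250:410],None,fx=4.6,fy=4.6,interpolation=2)[:,:,::-1])
E
```

```text
time: 11.0
position: [0.557, 0.2298, 0.192]
tool_rot: [2.288, 2.15, 0.013]
ft_force: [0.9, 0.4, 0.7]
grip_width: 0.95
grip_force: 0.0
[ 0.52123114 -0.03731212] [-268.8  -19.2    5.7    0.3   -0.4   36.4]
```

View pics/s3.png

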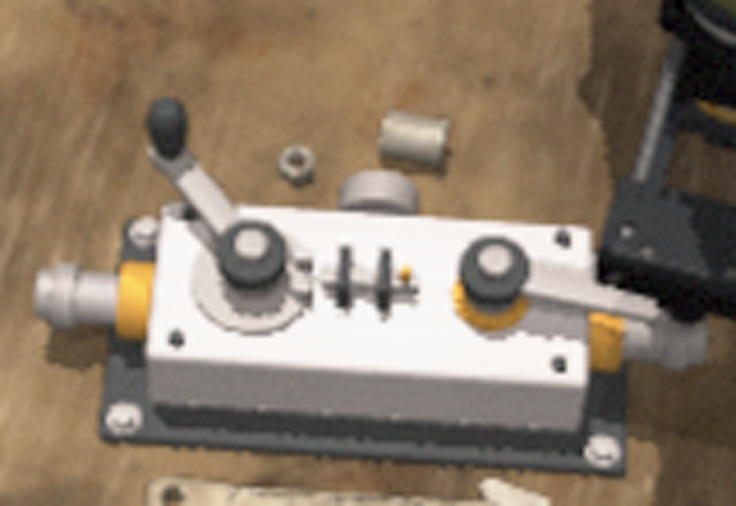

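The long lever stayed shut and the bolt mark is still drawn, at x≈406. I'll go to the bleed lever.

```bash
python3 -m jog '[[[-35,-2,0,0,0,5,87],[-75,-5,1,0,0,10,87],[-115,-8,2,0,0,15,87],[-155,-11,3,0,0,20,87],[-195,-14,4,0,0,25,87],[-235,-17,5,0,0,30,87],[-268.8,-19.2,5.7,0.3,-0.4,36.4,87],[-268.8,-19.2,5.7,0.3,-0.4,36.4,87],[-268.8,-19.2,5.7,0.3,-0.4,36.4,87]]]' 20
python3 - <<'E'
from h import *
from bench import ctrl
s=ctrl.get_state();g=tip(L,.072,-130.3);print(rel(s,[*g,.108],-40),s["joint_positions"].round(2))
E
```

```text
time: 11.95
position: [0.5179, -0.0385, 0.1806]
tool_rot: [2.847, 1.328, -0.015]
ft_force: [1.1, 0.7, -0.4]
grip_width: 1.002
grip_force: 0.0
[ 3.7  2.1 72.6 -0.2  0.5  0. ] [-0.62  0.08  0.67  1.84 -0.04  1.25 -0.63]
```

```bash
sed 's/-B;/-L;/;s/a-90/a+90/;s/140-a+YAW/140+a-YAW/' st.py > sl.py
python3 -m jog '[[[3.7,2.1,20,0,0.3,0,87],[3.7,2.1,45,0,0.3,0,87],[3.7,2.1,72,0,0.3,0,87],[3.7,2.1,72,0,0.3,0,60],[3.7,2.1,72,0,0.3,0,40],[3.7,2.1,72,0,0.3,0,14],[3.7,2.1,72,0,0.3,0,14],[3.7,2.1,72,0,0.3,0,14],[3.7,2.1,72,0,0.3,0,14],[3.7,2.1,72,0,0.3,0,14]]]' 20 |tail -2; python3 sl.py
python3 -m jog '[[[0,0,0,0,0,0,14],[0,0,0,0,0,0,14],[0,0,0,0,0,0,14],[0,0,0,0,0,0,14],[0,0,0,0,0,0,14],[0,0,0,0,0,0,14]]]' |tail -2; python3 sl.py
```

```text
grip_width: 0.449
grip_force: 0.0
t 12.95 theta 0.0065 r 0.0711 dir -129.97 Ft -0.04 Fr 0.35 z 0.1098 yaw -39.9
grip_width: 0.22
grip_force: 20.0
t 13.55 theta -0.0008 r 0.0713 dir -130.38 Ft 3.75 Fr 0.42 z 0.1093 yaw -39.9
```

```bash
python3 -m jog '[[[0,1.3,0,0,0,-1,14],[0,2.5,0,0,0,-2,14]]]' >/dev/null; python3 sl.py
python3 -m jog '[[[0,1.3,0,0,0,-1,14],[0,2.5,0,0,0,-2,14]]]' >/dev/null; python3 sl.py
python3 -m jog '[[[0,1.3,0,0,0,-1,14],[0,2.5,0,0,0,-2,14]]]' >/dev/null; python3 sl.py
python3 -m jog '[[[0,1.3,0,0,0,-1,14],[0,2.5,0,0,0,-2,14]]]' >/dev/null; python3 sl.py
```

```text
t 13.75 theta 0.039 r 0.0713 dir -128.11 Ft 3.05 Fr 0.43 z 0.1094 yaw -37.8
t 13.95 theta 0.0761 r 0.0712 dir -125.98 Ft 4.5 Fr -1.05 z 0.1094 yaw -35.8
t 14.15 theta 0.1113 r 0.0712 dir -123.96 Ft 2.94 Fr -0.11 z 0.1093 yaw -33.8
t 14.35 theta 0.1461 r 0.0712 dir -121.97 Ft 2.54 Fr -1.59 z 0.1094 yaw -31.8
```

It's past the lock play with friction only, so the lever is unlocked. I'll swing it on.

```bash
python3 -m jog '[[[0.1,3.8,0,0,0,-3,14],[0.4,7.5,0,0,0,-6,14],[0.9,11.3,0,0,0,-9,14],[1.6,15,0,0,0,-12,14]]]' >/dev/null; python3 sl.py
python3 -m jog '[[[0.1,3.8,0,0,0,-3,14],[0.4,7.5,0,0,0,-6,14],[0.9,11.3,0,0,0,-9,14],[1.6,15,0,0,0,-12,14]]]' >/dev/null; python3 sl.py
python3 -m jog '[[[0.1,3.8,0,0,0,-3,14],[0.4,7.5,0,0,0,-6,14],[0.9,11.3,0,0,0,-9,14],[1.6,15,0,0,0,-12,14]]]' >/dev/null; python3 sl.py
python3 -m jog '[[[0.1,3.8,0,0,0,-3,14],[0.4,7.5,0,0,0,-6,14],[0.9,11.3,0,0,0,-9,14],[1.6,15,0,0,0,-12,14]]]' >/dev/null; python3 sl.py
```

```text
t 14.75 theta 0.3568 r 0.0708 dir -109.9 Ft 2.56 Fr -1.74 z 0.1093 yaw -19.7
t 15.15 theta 0.5684 r 0.0706 dir -97.78 Ft 4.46 Fr -3.73 z 0.1093 yaw -7.7
t 15.55 theta 0.7797 r 0.0703 dir -85.66 Ft 3.61 Fr -4.32 z 0.1093 yaw 4.3
t 15.95 theta 0.9902 r 0.0702 dir -73.6 Ft 4.29 Fr -5.07 z 0.1092 yaw 16.3
```

```bash
python3 -m jog '[[[0,3.8,0,0,0,-3,14],[0,7.5,0,0,0,-6,14],[0.3,11.3,0,0,0,-9,14]]]' >/dev/null; python3 sl.py
python3 -m jog '[[[0,1.3,0,0,0,-1,14],[0,2.5,0,0,0,-2,14]]]' >/dev/null; python3 sl.py
python3 -m jog '[[[0,1.3,0,0,0,-1,14],[0,2.5,0,0,0,-2,14]]]' >/dev/null; python3 sl.py
python3 -m jog '[[[0,1.3,0,0,0,-1,14],[0,2.5,0,0,0,-2,14]]]' >/dev/null; python3 sl.py
```

```text
t 16.25 theta 1.1478 r 0.0701 dir -64.57 Ft 4.26 Fr -7.48 z 0.1092 yaw 25.3
t 16.45 theta 1.1829 r 0.07 dir -62.56 Ft 3.83 Fr -7.22 z 0.1091 yaw 27.2
t 16.65 theta 1.2162 r 0.0701 dir -60.66 Ft 3.21 Fr -7.86 z 0.1091 yaw 29.2
t 16.85 theta 1.2381 r 0.0701 dir -59.4 Ft 7.37 Fr -9.23 z 0.109 yaw 31.2
```

```bash
python3 -m jog '[[[-0.5,1.3,0,0,0,0,14],[-1,2,0,0,0,0,14],[-1,2,0,0,0,0,14],[-1,2,0,0,0,0,14]]]' >/dev/null; python3 sl.py
python3 -m jog '[[[0,0,0,0,0,0,40],[0,0,0,0,0,0,60],[0,0,0,0,0,0,60],[0,0,0,0,0,0,60],[0,0,0,0,0,0,60],[0,0,0,0,0,0,60],[0,0,0,0,0,0,60]]]' | tail -2;python3 sl.py
python3 -m jog '[[[0,0,-20,0,0,0,60],[0,0,-60,0,0,0,60],[0,0,-100,0,0,0,60],[0,0,-130,0,0,0,60],[0,0,-130,0,0,0,60]]]'|head -2
python3 - <<'E'
from h import *
from bench import ctrl
d=ctrl.get_image("side");cv2.imwrite("pics/s4.png",cv2.resize(d["image"][190:350,215:455],None,fx=3.3,fy=3.3,interpolation=2)[:,:,::-1])
E
```

```text
t 17.25 theta 1.2397 r 0.0702 dir -59.31 Ft 9.58 Fr -11.28 z 0.1089 yaw 31.1
grip_width: 0.677
grip_force: 0.0
t 17.95 theta 1.281 r 0.0735 dir -56.94 Ft -0.09 Fr -0.84 z 0.1091 yaw 31.1
time: 18.45
position: [0.611, -0.0444, 0.2445]
```

View pics/s4.png

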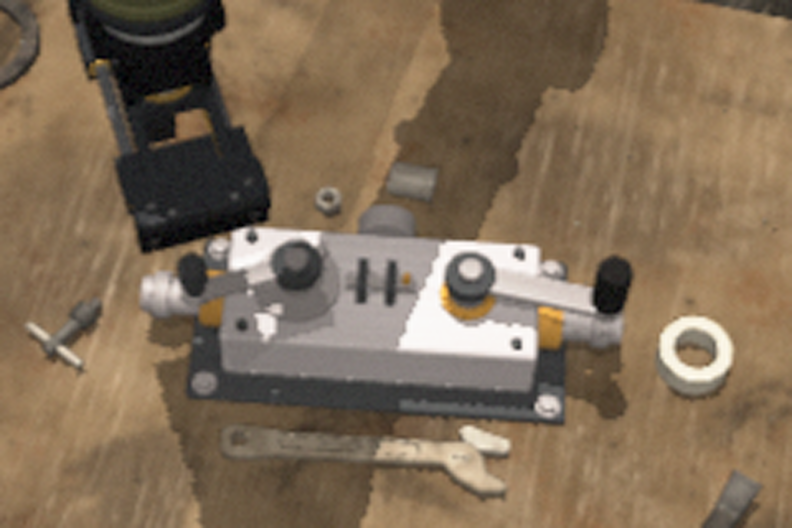

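The bleed grip is at crop (192,272), near its stop, and the long lever is still shut. I'll check the angles by projecting the expected grip positions.

```bash
python3 - <<'E'
from h import *
s=np.load("side0.npz")
for th in(1.1,1.17,1.25):
    p=tip(L,.072,-140+YAW+np.degrees(th)); print(th,[((proj(s,[*p,z])-[215,190])*3.3).round(0) for z in(.135,.094)])
E
```

```text
1.1 [array([187., 243.]), array([191., 273.])]
1.17 [array([188., 249.]), array([192., 279.])]
1.25 [array([190., 256.]), array([194., 286.])]
```

```bash
python3 -c "
from bench import ctrl
print(ctrl.close_job())"
```

```text
the job is handed in; nothing more can be done
None
```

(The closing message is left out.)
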